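# Clear the fixture and hold open the cap of its loose bolt

### The arm

A 6-joint arm with a two-finger parallel gripper is mounted at the origin on the work surface. World frame = base frame: x ahead of the robot, y to its left, z up, the work surface at z = 0. Lengths are in m, angles in rad, forces in N, time in s.
With the tool pointing down it reaches from about 0.35 to 0.775 m from the base axis. Payload 5.5 kg.
Tool frame: the origin (TCP) lies at the very end of the fingers, on their centre line; the grasp point (between the pads) lies 19 mm behind it; x points along the fingers, y is the direction in which the jaws open and shut, and the axes are right-handed (so a half turn about x gives the same grasp; the last joint's range is limited). The gripper opens to 85 mm and grips with 20 to 120 N. Pads are 22 mm wide; open, the fingers measure 114 mm over their backs; the gripper's body (76 mm by 85 mm) begins 54 mm behind the grasp point. The pads swing forward as they close: fully open they stand 13 mm farther back than shut.
Start: joints at [1.055, 0.313, 0.046, 1.304, 0, 1.431], TCP at [0.211, 0.535, 0.231] pointing down, gripper open.
Joint ranges: [-2.76, 2.76], [-0.86, 1.69], [-1.03, 1.26], [-2.2, 2.34], [-1.47, 1.5], [-3.14, 3.14]. Speed limits (rad/s): [2.57, 2.57, 3.14, 3.14, 3.14, 3.14].

### API

Orientations are given as a unit quaternion [w, x, y, z].
In Python, from workcell import readout, cams, env, finder gives the robot as it stands.
- The arm moves only by the tool drive_tool, never from a script. Its argument "moves" is a list that holds one entry, the list of rows, each a list of 7 numbers: the shift along the tool's x, y, z in m, then the turn, a rotation vector about the tool's x, y, z in rad, then the closure in counts, from 0 (fully open) to 255 (shut). A call has exactly 5 rows; each row is the pose to reach, as a shift and turn from the pose measured when the call began, along the tool's axes at that moment; what a row does not reach only later rows make up. A row lasts 1/8 s, in which the tool goes at most 62.5 mm and 10.7 degrees, less where a joint would pass 70% of its speed; a pose out of reach is approached as far as the arm can. A call with a gripper value outside its range is refused whole. The fingers move at their own pace and stop on an object; "squeeze" is the grip in N (left out, the last holds). Time passes only in rows, so rows that repeat a pose let the fingers close, or fill a call up. It gives the time, the measured TCP pose, the force and the opening at its end, in the units of the state.
- readout.get_state(): the state, without advancing time (a new reading comes with each control period).
- cams.read_camera(name): name is "side" or "top" or "wrist"; returns the picture (480x640x3 uint8, blue, green, red); there is no depth.
- cams.camera_params(name): a dict with "mtx" (3x3 intrinsics, pixels), "R" (3x3) and "t" (3): a world point X has camera coordinates R X + t; the wrist camera has in their place "mount" (4x4, takes a point from camera to tool coordinates, whose origin is the TCP and whose axes are the tool frame's). Camera axes: x right, y down, z forward; pixel columns grow to the right and rows downward; lengths in m; the calibration is good to about 2 mm. The wrist camera is an equidistant fisheye: a pixel r from the principal point sees the ray r / f radians off the axis. A picture is of the moment at which its call begins: read the wrist's pose just before it. camera_params takes no time and is no camera call.
- env.hand_in(): hands the job in, once; it reports no verdict.
Trained networks look in the newest picture that a camera, given by its name, has taken for a name from the list of things; names that differ only in an ending like _2 or _b are one class to them, and where a whole thing is asked for, a point or a joint stands for the part that bears it (a point fixed in the world has none). Each returns a list of dicts, best first, with "conf" (0 to 1); they miss things now and then, are a little off and sometimes report something else, mostly with a low value. They report only what shows in the picture. A call takes as long as a camera call.
- finder.regions_of(camera, name): "pixels" (480x640 bool, what is visible of it) and "point" ([column, row] in pixels, amid what is visible of it).
The state is a dict: "clock": time; "joint_pos": joint angles; "qvel": joint speeds; "tau": joint torques, N m; "tcp_pos": TCP position; "orientation": TCP orientation; "wrist_force": force on the tool from outside, world axes, zero at the start; "ft_torque": the same for the moment, N m; "finger_gap": finger opening in m.
Only numpy, scipy, OpenCV 4.12 (cv2) and the standard library are available. Lean on these libraries where they do the work, as an engineer would, in place of code of your own. Each camera call takes 0.05 s, during which the arm holds its last target.

### The job

With the scraper block, wipe the three white plastic chips along the clamping fixture's channel into the catch tray at its right end (do not touch the chips with the fingers), then set the block down on the bench. Then tap the heads of the three bolts from above to find the loose one, which sinks and stays sunk, and lift that bolt's hinged cap by its tongue to about 45 degrees or more, so that it can be serviced. Finish while still holding this cap open; leave the caps of the tight bolts shut and do not disturb the other things on the bench.

Things in the scene. Friction and masses are not known exactly. Their poses are not given: they have to be found in the camera images.
- fixture: Fixed clamping fixture, 200 mm (its x) by 320 mm (its y). Origin: at bench level under it; +x away from the robot, +y to its left (yaw up to 0.2 rad). Rear: grey deck 40 mm above the bench, x from -24 to +96 mm, with three like bolt stations at y = +105, 0, -105 mm. Front: chip channel, a dark steel gutter along y, middle line at x = -62 mm, y from +160 to -160 mm, both ends open.
- tray_in (a point): Middle of the inner floor of the dark open catch tray fixed at the right (-y) end of the channel: 150 mm (x) by 120 mm (y) outside, walls 4 mm thick and 24 mm high, its rim 6 mm below the channel floor. It begins 2 mm beyond the channel's end. Axes as the fixture's.
- scraper: Loose scraper block standing on the bench left of the fixture: wooden grip 56 mm (its x) by 26 mm (its y), 54 mm high in all, on a steel foot 60 by 20 by 14 mm. Origin: centre of its underside. 0.11 to 0.23 kg. Pinch it across its y (26 mm). With its x along the fixture's x it spans most of the channel and pushes the chips along it.
- chip1: Loose hard white plastic off-cut (chip) lying in the channel, 14 mm (its x) by 34 mm (its y) by 8 mm high, about 12 g. Origin: centre of its underside. The channel floor is 30 mm above the bench and 76 mm wide, between a front lip 8 mm high and the 10 mm step up to the deck.
- chip2: Loose hard white plastic off-cut (chip) lying in the channel, 14 mm (its x) by 30 mm (its y) by 8 mm high, about 12 g. Origin: centre of its underside.
- chip3: Loose hard white plastic off-cut (chip) lying in the channel, 14 mm (its x) by 26 mm (its y) by 8 mm high, about 12 g. Origin: centre of its underside.
- bolt1 (a joint): How far the left bolt (seen by the robot) has sunk, m: 0 at the start, grows downwards. Exactly one of the three bolts, any of them, is loose; they look alike. About 2 N from above on its head sinks the loose bolt 8 mm to its stop, where it stays; a tight bolt gives less than 1 mm even at 25 N.
- bolt1_top (a point): Centre of the top of the left bolt's steel head (hexagon, about 21 mm across, 14 mm high), 87 mm above the bench at the start. It stands in the window of its cap, 16 mm proud of the cap's top face.
- cap1 (a joint): Opening of the left bolt's hinged aluminium cap, rad: 0 shut, grows as its front is lifted, stop at 1.3. 0.14 kg, swings freely, falls shut when let go. A frame 40 mm wide round the bolt head, which it clears as it opens, with a flat tongue towards the robot. Hinge axis: along the fixture's y, 66 mm above the bench, 27 mm beyond (+x of) the bolt's axis.
- cap1_grip (a point): Grip point in the left cap's tongue (14 mm wide along the fixture's y, 10 mm thick), 16 mm from its front end and 28 mm from where the 40 mm wide frame begins. Shut: 66 mm above the bench, 26 mm above the deck, 82 mm in front of the hinge axis; it moves on an arc about that axis. The tongue can turn between pads that pinch its two sides.
- bolt2 (a joint): How far the middle bolt (seen by the robot) has sunk, m: 0 at the start, grows downwards. Exactly one of the three bolts, any of them, is loose; they look alike. About 2 N from above on its head sinks the loose bolt 8 mm to its stop, where it stays; a tight bolt gives less than 1 mm even at 25 N.
- bolt2_top (a point): Centre of the top of the middle bolt's steel head (hexagon, about 21 mm across, 14 mm high), 87 mm above the bench at the start. It stands in the window of its cap, 16 mm proud of the cap's top face.
- cap2 (a joint): Opening of the middle bolt's hinged aluminium cap, rad: 0 shut, grows as its front is lifted, stop at 1.3. 0.14 kg, swings freely, falls shut when let go. A frame 40 mm wide round the bolt head, which it clears as it opens, with a flat tongue towards the robot. Hinge axis: along the fixture's y, 66 mm above the bench, 27 mm beyond (+x of) the bolt's axis.
- cap2_grip (a point): Grip point in the middle cap's tongue (14 mm wide along the fixture's y, 10 mm thick), 16 mm from its front end and 28 mm from where the 40 mm wide frame begins. Shut: 66 mm above the bench, 26 mm above the deck, 82 mm in front of the hinge axis; it moves on an arc about that axis. The tongue can turn between pads that pinch its two sides.
- bolt3 (a joint): How far the right bolt (seen by the robot) has sunk, m: 0 at the start, grows downwards. Exactly one of the three bolts, any of them, is loose; they look alike. About 2 N from above on its head sinks the loose bolt 8 mm to its stop, where it stays; a tight bolt gives less than 1 mm even at 25 N.
- bolt3_top (a point): Centre of the top of the right bolt's steel head (hexagon, about 21 mm across, 14 mm high), 87 mm above the bench at the start. It stands in the window of its cap, 16 mm proud of the cap's top face.
- cap3 (a joint): Opening of the right bolt's hinged aluminium cap, rad: 0 shut, grows as its front is lifted, stop at 1.3. 0.14 kg, swings freely, falls shut when let go. A frame 40 mm wide round the bolt head, which it clears as it opens, with a flat tongue towards the robot. Hinge axis: along the fixture's y, 66 mm above the bench, 27 mm beyond (+x of) the bolt's axis.
- cap3_grip (a point): Grip point in the right cap's tongue (14 mm wide along the fixture's y, 10 mm thick), 16 mm from its front end and 28 mm from where the 40 mm wide frame begins. Shut: 66 mm above the bench, 26 mm above the deck, 82 mm in front of the hinge axis; it moves on an arc about that axis. The tongue can turn between pads that pinch its two sides.
- spare_nut: Bystander: loose steel nut, 22 mm across, 10 mm high, lying on the deck between the left and the middle station. Origin: centre of its underside.
- knife: Bystander: blue retracted trimming knife, about 150 mm long, lying on the bench at the left. Origin: on its underside.
- pliers: Bystander: pliers with blue grips, about 185 mm long, lying on the bench at the right. Origin: under the pivot.
- spray_can: Bystander: upright spray can, 60 mm across, 190 mm high, at the right of the tray. Origin: centre of its underside.
- flask: Bystander: upright amber glass flask with a black cap, 64 mm across, 200 mm high, at the right of the tray. Origin: centre of its underside.
- tin: Bystander: open steel tin, 76 mm across, 70 mm high, behind the fixture. Origin: centre of its underside.

How it is judged:
On the way, in this order (a step that is already met when the one before it is completed fails the run):
1. all three chips lie in the catch tray, with the scraper block still in the gripper (z of each of chip1, chip2, chip3 in the frame of tray_in below 0.022 m and x of chip1 in the frame of tray_in between -0.075 and 0.075 m and y of chip1 in the frame of tray_in between -0.06 and 0.06 m and x of chip2 in the frame of tray_in between -0.075 and 0.075 m and y of chip2 in the frame of tray_in between -0.06 and 0.06 m and x of chip3 in the frame of tray_in between -0.075 and 0.075 m and y of chip3 in the frame of tray_in between -0.06 and 0.06 m and contact force between the fingers and scraper above 1 N), for 0.1 s.
2. the scraper block is set down on the bench and let go (height (world z) of scraper below 0.02 m and contact force between scraper and fixture below 0.2 N and contact force between the fingers and scraper below 0.1 N and linear speed of scraper below 0.03 m/s), for 0.2 s.
3. the loose bolt has been tapped and has sunk more than 5 mm (value of joint any of bolt1, bolt2, bolt3 above 0.005 m), for 0.1 s.
4. the cap of the sunk bolt is lifted by the fingers (((value of joint bolt1 above 0.005 m and value of joint cap1 above 0.65 rad and contact force between the fingers and cap1 above 0.3 N) or (value of joint bolt2 above 0.005 m and value of joint cap2 above 0.65 rad and contact force between the fingers and cap2 above 0.3 N) or (value of joint bolt3 above 0.005 m and value of joint cap3 above 0.65 rad and contact force between the fingers and cap3 above 0.3 N))), for 0.2 s.
At the end, for the whole second after the job is handed in: The fingers still hold the cap of the sunk bolt (sunk more than 5 mm) open by more than 0.65 rad (37 degrees), pressing on it with more than 0.3 N; the other two caps are shut (under 0.15 rad); the three chips lie in the catch tray; the scraper block rests on the bench, not on the fixture ((((value of joint bolt1 above 0.005 m and value of joint cap1 above 0.65 rad and contact force between the fingers and cap1 above 0.3 N) and value of joint each of cap2, cap3 below 0.15 rad) or ((value of joint bolt2 above 0.005 m and value of joint cap2 above 0.65 rad and contact force between the fingers and cap2 above 0.3 N) and value of joint each of cap1, cap3 below 0.15 rad) or ((value of joint bolt3 above 0.005 m and value of joint cap3 above 0.65 rad and contact force between the fingers and cap3 above 0.3 N) and value of joint each of cap1, cap2 below 0.15 rad)) and z of each of chip1, chip2, chip3 in the frame of tray_in below 0.022 m and x of chip1 in the frame of tray_in between -0.075 and 0.075 m and y of chip1 in the frame of tray_in between -0.06 and 0.06 m and x of chip2 in the frame of tray_in between -0.075 and 0.075 m and y of chip2 in the frame of tray_in between -0.06 and 0.06 m and x of chip3 in the frame of tray_in between -0.075 and 0.075 m and y of chip3 in the frame of tray_in between -0.06 and 0.06 m and height (world z) of scraper below 0.02 m and contact force between scraper and fixture below 0.2 N and linear speed of scraper below 0.02 m/s); the arm keeps its last pose, push and grip.
It fails at once if the cap of a bolt that has not sunk is lifted more than 0.3 rad ((value of joint cap1 above 0.3 rad and value of joint bolt1 below 0.003 m) or (value of joint cap2 above 0.3 rad and value of joint bolt2 below 0.003 m) or (value of joint cap3 above 0.3 rad and value of joint bolt3 below 0.003 m)).
It fails at once if the fingers touch a chip (contact force between the fingers and chip1 above 0.5 N or contact force between the fingers and chip2 above 0.5 N or contact force between the fingers and chip3 above 0.5 N).
It fails at once if a bystander is moved by more than 30 mm (distance of any of spare_nut, knife, pliers, spray_can, flask, tin from where it was at the start of the episode above 0.03 m).
It also fails if it takes over 72 s, if anything falls off the work surface, if the arm or the gripper's body presses on something with over 40 N, if the wrist force passes 120 N, or if a joint passes its speed limit or range.

## Working session

There is one attempt and no reset: what is moved stays moved. The work goes in short steps, Python scripts to look and compute and a tool call to move; the robot and the scene stay as the last step left them, time stands still between calls to the robot, and variables do not carry over. Pictures are saved under pics/ and viewed, and the job is handed in when it is done.

Besides the shell and the picture viewer there is one more tool, called as name(argument=value, ...) on one line, values as JSON. drive_tool: Moves the arm, as the interface text tells. Its arguments: {"type":"object","properties":{"moves":{"type":"array"},"squeeze":{"type":"number"}},"required":["moves"]}

```bash
ls; mkdir -p pics; python3 - <<'E'
from workcell import readout, cams, env, finder
import cv2,json
s=readout.get_state(); print(s)
for n in ["top","side","wrist"]:
    cv2.imwrite(f"pics/{n}0.png",cams.read_camera(n))
    p=cams.camera_params(n); print(n,{k:v.tolist() if hasattr(v,'tolist') else v for k,v in p.items()})
E
```

```text
pics
{'clock': 0.0, 'joint_pos': array([1.05541390e+00, 3.13992621e-01, 4.49706361e-02, 1.30359844e+00,
       9.61664678e-06, 1.43119384e+00]), 'qvel': array([ 5.46432892e-05,  1.20176192e-03,  6.17308166e-04, -8.51687830e-04,
       -1.31137731e-03,  5.57565813e-04]), 'tau': array([-4.22994381e-04, -4.80624390e+01,  2.98535943e+01,  1.94518251e-02,
       -1.63560126e-04,  2.42801065e-06]), 'tcp_pos': array([0.21077568, 0.53442282, 0.23040989]), 'orientation': array([ 0.69445113,  0.13146834,  0.69487247, -0.13268744]), 'wrist_force': array([ 0.03748255, -0.95251763,  0.31604204]), 'ft_torque': array([ 0.01516848,  0.01150296, -0.03223   ]), 'finger_gap': 0.0853134141120921}
top {'mtx': [[624.5123665957926, 0.0, 314.9026706189572], [0.0, 624.5123665957926, 247.73572932903525], [0.0, 0.0, 1.0]], 'R': [[-0.025938438326124195, -0.9996620885604388, -0.0017047322906870105], [-0.995456944491938, 0.02598552971912751, -0.09159816541825938], [0.09161151172192455, -0.000678925767223612, -0.995794592262795]], 't': [-0.04075164629874939, 0.6152794773316882, 1.4621362808809282]}
side {'mtx': [[542.3763923736168, 0.0, 326.39374283463326], [0.0, 542.3763923736168, 235.52393772056612], [0.0, 0.0, 1.0]], 'R': [[-0.9049274428660878, -0.42547823566953025, 0.008636788719604731], [-0.3127366636948291, 0.6511052575498779, -0.6915617996765978], [0.2886210358391617, -0.6285142914544197, -0.7222656596493275]], 't': [0.534093993043075, 0.2845114476774376, 1.0111342589638759]}
wrist {'mtx': [[371.64829954431775, 0.0, 320.3015140923599], [0.0, 371.64829954431775, 239.24092035612892], [0.0, 0.0, 1.0]], 'mount': [[0.0011166966597841571, -0.28518407077762353, 0.9584721168418373, -0.14251156979752497], [0.9999993104555511, -2.9867911632937387e-05, -0.0011739660681051906, -9.37965375865657e-05], [0.0003634239827453507, 0.9584727668966972, 0.28518384077713366, -0.07297781014778368], [0.0, 0.0, 0.0, 1.0]]}
```

View pics/top0.png

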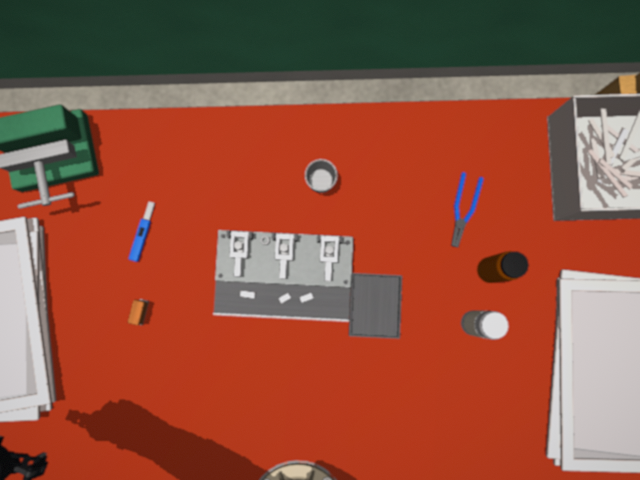

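View pics/side0.png

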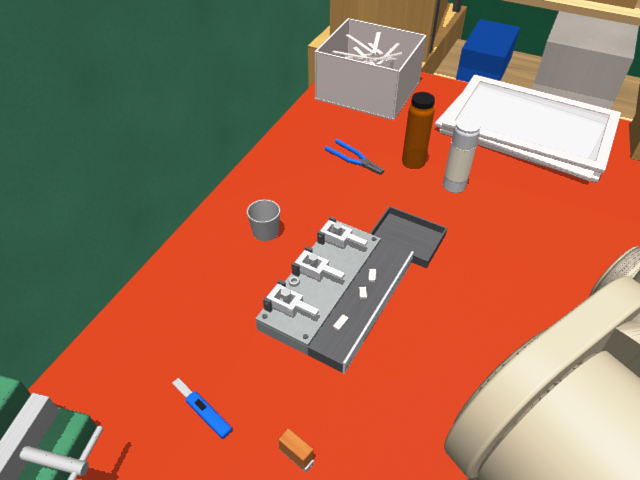

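View pics/wrist0.png

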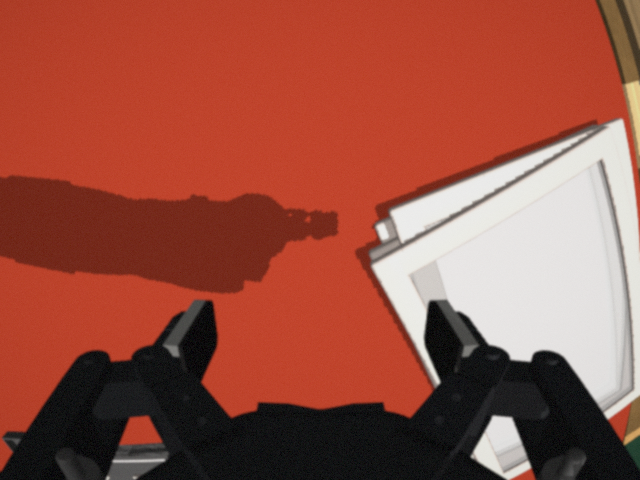

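The top picture shows the fixture at about (285,275), the scraper at (139,312), the tray at (375,305) and the chips at (247,295), (285,298) and (307,297). Side agrees. Next I'll locate them.

```bash
cat > h.py <<'E'
import numpy as np, cv2
from scipy.spatial.transform import Rotation as Ro
from scipy.optimize import least_squares
from workcell import readout, cams, env, finder
def rot(q): return Ro.from_quat([q[1],q[2],q[3],q[0]]).as_matrix()
def P(n):
    p=cams.camera_params(n); return np.array(p["mtx"]),np.array(p["R"]),np.array(p["t"])
def proj(n,X):
    K,R,t=P(n); c=np.atleast_2d(X)@R.T+t; u=c@K.T; return u[:,:2]/u[:,2:]
def back(n,uv,z):
    K,R,t=P(n); d=R.T@np.linalg.solve(K,np.array([uv[0],uv[1],1.])); o=-R.T@t
    return o+d*(z-o[2])/d[2]
def wray(uv,s):
    p=cams.camera_params("wrist"); K=np.array(p["mtx"]);M=np.array(p["mount"])
    a=(np.array(uv,float)-K[:2,2])/K[0,0]; r=np.linalg.norm(a)
    d=np.array([*(a/r*np.sin(r)),np.cos(r)]) if r>0 else np.array([0,0,1.])
    Rw=rot(s["orientation"]); o=s["tcp_pos"]+Rw@M[:3,3]
    return o,Rw@M[:3,:3]@d
def wback(uv,s,z):
    o,d=wray(uv,s); return o+d*(z-o[2])/d[2]
def wproj(X,s):
    p=cams.camera_params("wrist"); K=np.array(p["mtx"]);M=np.array(p["mount"])
    Rw=rot(s["orientation"]); T=(np.atleast_2d(X)-s["tcp_pos"])@Rw
    c=(T-M[:3,3])@M[:3,:3]; th=np.arctan2(np.linalg.norm(c[:,:2],axis=1),c[:,2])
    return K[:2,2]+K[0,0]*th[:,None]*c[:,:2]/np.linalg.norm(c[:,:2],axis=1)[:,None]
E
python3 - <<'E'
from h import *
for c in ["top","side"]:
    cams.read_camera(c)
    for n in ["scraper","chip1","bolt1","cap1","fixture"]:
        for r in finder.regions_of(c,n)[:4]:
            m=r["pixels"]; cnt=max(cv2.findContours(m.astype(np.uint8),0,1)[0],key=cv2.contourArea)
            print(c,n,round(r["conf"],2),np.round(r["point"],1),m.sum(),cv2.minAreaRect(cnt))
E
```

```text
top scraper 0.87 [137.1 312.8] 402 ((138.2647247314453, 310.9411926269531), (16.00735092163086, 26.92145538330078), 14.03624439239502)
top chip1 0.54 [283.6 295.7] 62 ((283.82354736328125, 297.7059020996094), (6.173949241638184, 10.632911682128906), 59.036251068115234)
top chip1 0.51 [137.9 312.4] 413 ((138.31675720214844, 311.11309814453125), (16.144145965576172, 28.655858993530273), 19.653823852539062)
top chip1 0.49 [240.4 251.3] 469 ((238.5, 253.0), (44.0, 19.0), 90.0)
top chip1 0.43 [249.  292.8] 67 ((247.39109802246094, 294.0891418457031), (13.33349895477295, 5.2736968994140625), 5.710593223571777)
top bolt1 0.73 [457.  207.8] 673 ((462.7353210449219, 210.058837890625), (22.313274383544922, 73.97335815429688), 14.03624439239502)
top bolt1 0.71 [499.7 267.1] 1291 ((501.8164367675781, 266.25616455078125), (29.678138732910156, 50.77212142944336), 83.9909896850586)
top bolt1 0.52 [326.8 250.3] 48 ((328.5, 249.5), (7.0, 7.0), 90.0)
top bolt1 0.48 [284.5 249.7] 44 ((283.5, 247.0), (6.0, 7.0), 90.0)
top cap1 0.91 [326.7 254.4] 412 ((328.5, 258.0), (44.0, 17.0), 90.0)
top cap1 0.66 [28
[... 787 characters left out ...]
0, 9.0), 90.0)
side bolt1 0.4 [412.2 232.1] 2476 ((408.42486572265625, 232.41452026367188), (66.07908630371094, 47.219905853271484), 30.256441116333008)
side cap1 0.95 [340. 235.] 611 ((343.8767395019531, 236.32876586914062), (47.986873626708984, 20.833324432373047), 20.556047439575195)
side cap1 0.85 [318.6 267.8] 672 ((319.26727294921875, 268.0431213378906), (50.946903228759766, 22.453405380249023), 23.198589324951172)
side cap1 0.61 [290.2 303.3] 625 ((293.12457275390625, 303.7664489746094), (51.64706039428711, 22.882352828979492), 28.07248878479004)
side fixture 0.85 [346.6 283.3] 15686 ((349.3549499511719, 276.55047607421875), (109.54936981201172, 195.72630310058594), 37.91310501098633)
```

```bash
python3 - <<'E'
from h import *
t=cv2.imread("pics/top0.png"); s=cv2.imread("pics/side0.png")
cv2.imwrite("pics/topc.png",cv2.resize(t[220:350,205:405],None,fx=4,fy=4,interpolation=cv2.INTER_CUBIC))
cv2.imwrite("pics/sidec.png",cv2.resize(s[200:375,250:450],None,fx=3.4,fy=3.4,interpolation=cv2.INTER_CUBIC))
E
```

```text
(no output)
```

View pics/topc.png

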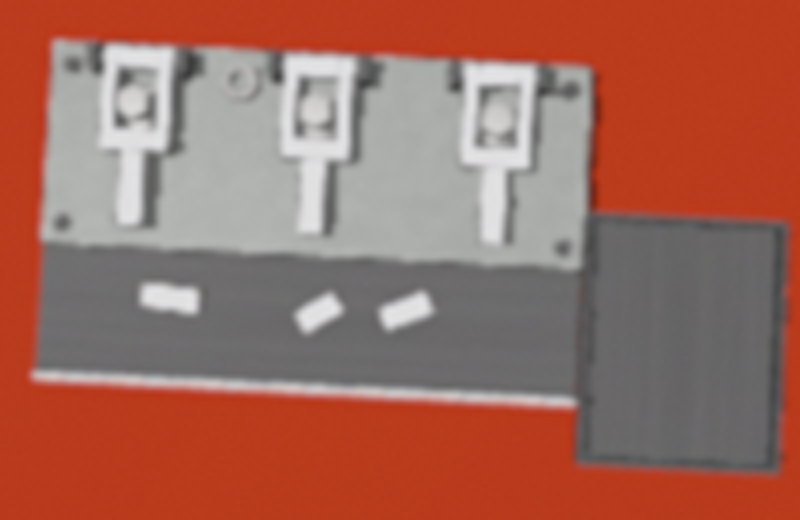

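View pics/sidec.png

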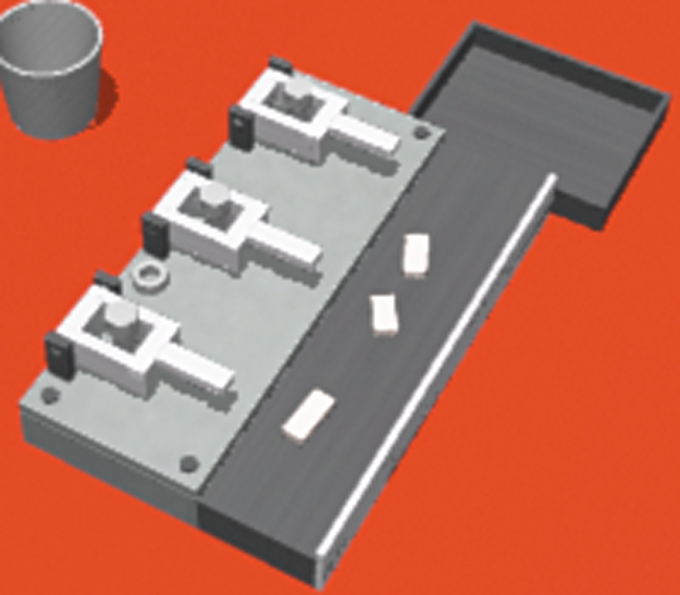

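```bash
cat >> h.py <<'E'
E
python3 - <<'E'
from h import *
top=[((53,40),(.096,.16,.04)),((594,67),(.096,-.16,.04)),((43,243),(-.024,.16,.04)),((582,268),(-.024,-.16,.04)),((33,380),(-.104,.16,.038)),((578,405),(-.104,-.16,.038))]
topb=[(133,101),(314,110),(496,117)]; topt=[(131,226),(312,234),(492,243)]
side=[((22,402),(.096,.16,.04)),((200,492),(-.024,.16,.04)),((318,550),(-.104,.16,.038)),((445,130),(-.024,-.16,.04)),((555,175),(-.104,-.16,.038))]
sideb=[(123,315),(214,193),(295,88)]; sidet=[(230,383),(318,258),(395,145)]
ys=[.105,0,-.105]
f=lambda p,k,o:(np.array(p,float)+.5)/k-.5+o
def obs(bx):
    L=[]
    for a,X in top: L.append(("top",f(a,4,[205,220]),X))
    for a,X in side: L.append(("side",f(a,3.4,[250,200]),X))
    for i,y in enumerate(ys):
        L.append(("top",f(topb[i],4,[205,220]),(bx,y,.087)));L.append(("side",f(sideb[i],3.4,[250,200]),(bx,y,.087)))
        L.append(("top",f(topt[i],4,[205,220]),(bx+.027-.098,y,.071)));L.append(("side",f(sidet[i],3.4,[250,200]),(bx+.027-.098,y,.068)))
    return L
def res(p,full=False):
    x,y,a,bx=p; c,s=np.cos(a),np.sin(a); r=[]
    for n,uv,X in obs(bx):
        W=[x+c*X[0]-s*X[1],y+s*X[0]+c*X[1],X[2]]
        r.append(proj(n,W)[0]-uv)
    return np.ravel(r)
sol=least_squares(res,[.5,.1,0,.05],loss="soft_l1"); print(sol.x); print(np.round(res(sol.x).reshape(-1,2),1).tolist())
p=sol.x
def inv(W): 
    d=np.array(W[:2])-p[:2]; c,s=np.cos(p[2]),np.sin(p[2]); return np.round([c*d[0]+s*d[1],-s*d[0]+c*d[1]],4)
for a in [(170,298),(319,312),(407,311)]: W=back("top",f(a,4,[205,220]),.038); print("chip",W,inv(W))
for a in [(308,415),(384,314),(416,254)]: W=back("side",f(a,3.4,[250,200]),.036); print("chip side",W,inv(W))
t=cv2.imread("pics/top0.png"); s=cv2.imread("pics/side0.png")
cv2.imwrite("pics/topsc.png",cv2.resize(t[285:340,110:170],None,fx=10,fy=10,interpolation=cv2.INTER_CUBIC))
cv2.imwrite("pics/sidesc.png",cv2.resize(s[420:480,260:340],None,fx=8,fy=8,interpolation=cv2.INTER_CUBIC))
E
```

```text
[ 0.55520194  0.01997543 -0.07167083  0.05826874]
[[-0.1, -0.1], [-0.7, -0.8], [-0.7, -0.4], [0.3, -0.4], [-0.1, -0.5], [-0.2, -0.5], [-0.3, 0.2], [0.0, -0.3], [2.7, 1.7], [0.5, -0.4], [1.0, 0.1], [-0.4, -0.4], [0.2, -0.7], [-0.8, -0.4], [0.5, -0.1], [0.1, -0.6], [0.7, -0.1], [-0.6, -0.4], [0.3, -0.1], [0.4, -0.3], [1.2, -0.6], [-0.1, -0.5], [0.6, 0.5]]
chip [0.50760395 0.10566925 0.038     ] [-0.0536  0.0821]
chip [0.49711144 0.018144   0.038     ] [-0.0578 -0.006 ]
chip [ 0.49635366 -0.03363255  0.038     ] [-0.0549 -0.0577]
chip side [0.5104375 0.1064764 0.036    ] [-0.0508  0.0831]
chip side [0.49899278 0.01955682 0.036     ] [-0.056  -0.0044]
chip side [ 0.49905759 -0.03261549  0.036     ] [-0.0522 -0.0565]
```

View pics/topsc.png

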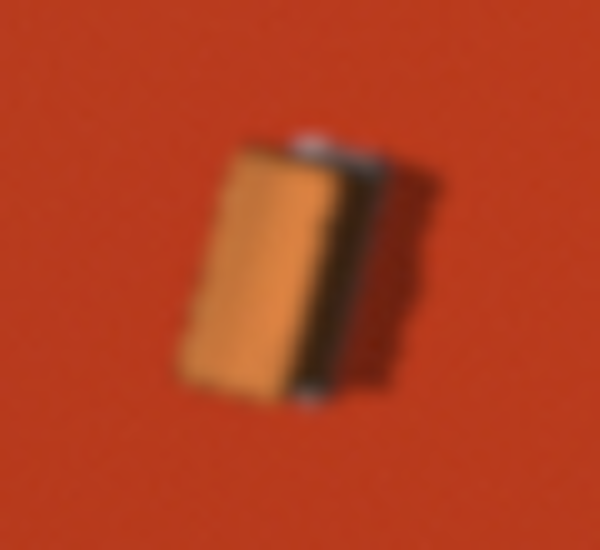

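View pics/sidesc.png

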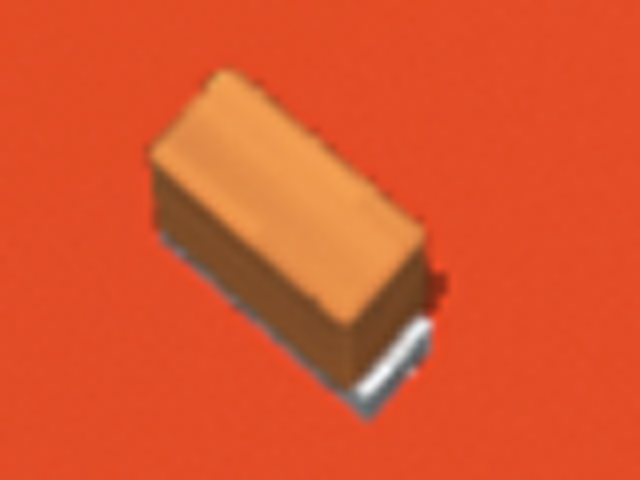

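```bash
python3 - <<'E'
from h import *
for n,cs,k,o in [("top",[(240,150),(340,178),(285,402),(180,378)],10,[110,285]),("side",[(225,68),(425,235),(347,325),(152,155)],8,[260,420])]:
    W=np.array([back(n,(np.array(c)+.5)/k-.5+o,.054)[:2] for c in cs]); print(n,W.round(4).tolist(),W.mean(0).round(4))
    e=[W[1]-W[0],W[2]-W[1],W[3]-W[2],W[0]-W[3]]; print([(round(np.linalg.norm(v),4),round(np.degrees(np.arctan2(v[1],v[0])),1)) for v in e])
s=readout.get_state(); print(rot(s["orientation"]).round(3))
E
```

```text
top [[0.5015, 0.3685], [0.4944, 0.3452], [0.443, 0.358], [0.4492, 0.3824]] [0.472  0.3636]
[(np.float64(0.0243), np.float64(-107.0)), (np.float64(0.053), np.float64(166.0)), (np.float64(0.0251), np.float64(75.8)), (np.float64(0.0542), np.float64(-14.9))]
side [[0.4976, 0.3484], [0.445, 0.3618], [0.451, 0.3845], [0.5025, 0.3709]] [0.474  0.3664]
[(np.float64(0.0543), np.float64(165.7)), (np.float64(0.0235), np.float64(75.1)), (np.float64(0.0532), np.float64(-14.8)), (np.float64(0.0231), np.float64(-102.1))]
[[ 0.     0.367  0.93 ]
 [ 0.     0.93  -0.367]
 [-1.     0.     0.   ]]
```

```bash
cat >> h.py <<'E'
F=np.array([.5552,.0200,-.0717]); BX=.0583
F[:2]+=[.001,.001]  # mean top/side
def fw(x,y):
    c,s=np.cos(F[2]),np.sin(F[2]); return np.array([F[0]+c*x-s*y,F[1]+s*x+c*y])
def fl(W):
    d=np.array(W[:2])-F[:2]; c,s=np.cos(F[2]),np.sin(F[2]); return np.array([c*d[0]+s*d[1],-s*d[0]+c*d[1]])
def plan(pos,yang,R=None):
    "pose with tool down, tool y at world angle yang (deg)"
    s=readout.get_state(); R0=rot(s["orientation"])
    if R is None:
        a=np.radians(yang); y=np.array([np.cos(a),np.sin(a),0]); x=np.array([0,0,-1.]); R=np.column_stack([x,y,np.cross(x,y)])
    d=R0.T@(np.array(pos)-s["tcp_pos"]); r=Ro.from_matrix(R0.T@R).as_rotvec()
    print("tcp",s["tcp_pos"].round(4),"t",round(s["clock"],2),"F",s["wrist_force"].round(1),"gap",round(s["finger_gap"],4),"move",np.concatenate([d,r]).round(4)); return d,r
E
python3 - <<'E'
from h import *
plan([.473,.365,.12],75.4)
E
```

```text
tcp [0.2111 0.5349 0.2314] t 0.75 F [ 0.2  0.  -0.6] gap 0.0856 move [ 1.114e-01 -6.190e-02  3.060e-01 -1.210e-01  0.000e+00 -1.000e-04]
```

drive_tool(moves=[[[0.02,-0.012,0.06,-0.03,0,0,0],[0.045,-0.025,0.12,-0.06,0,0,0],[0.07,-0.037,0.18,-0.09,0,0,0],[0.09,-0.05,0.24,-0.121,0,0,0],[0.111,-0.062,0.295,-0.121,0,0,0]]], squeeze=50)

```text
clock: 1.38
tcp_pos: [0.4575, 0.3726, 0.123]
orientation: [0.702, 0.09, 0.701, -0.089]
wrist_force: [-0.3, 1.6, 0.7]
finger_gap: 0.0854
```

```bash
python3 - <<'E'
from h import *
s=readout.get_state()
im=cams.read_camera("wrist"); 
c=np.array([.473,.365]);a=np.radians(-14.6);ux=np.array([np.cos(a),np.sin(a)]);uy=np.array([-ux[1],ux[0]])
X=[np.r_[c+i*.028*ux+j*.013*uy,.054] for i,j in [(1,1),(1,-1),(-1,-1),(-1,1)]]
cv2.polylines(im,[wproj(X,s).round().astype(int)],True,(0,255,0),1); cv2.imwrite("pics/w1.png",im)
plan([.473,.365,.022],75.4)
E
```

```text
tcp [0.4625 0.3678 0.1199] t 1.43 F [ 4.4 -1.6 -1. ] gap 0.0854 move [ 0.0979  0.0003  0.0106 -0.0061  0.0027  0.003 ]
```

View pics/w1.png

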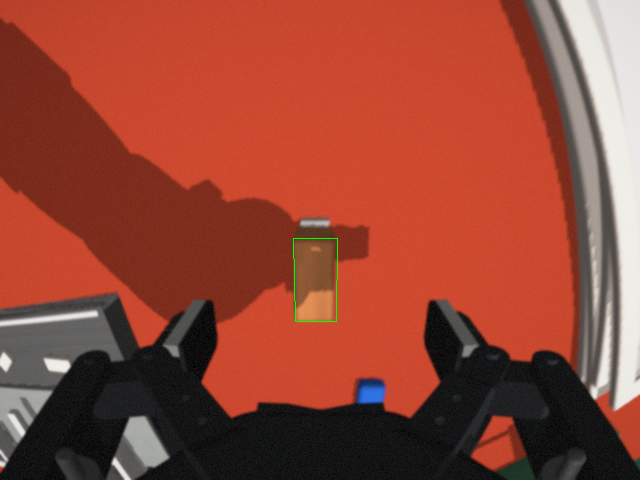

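The wrist picture shows the projected outline on the wooden grip at (315,280), so the pose matches. Next I descend.

drive_tool(moves=[[[0.02,0,0.008,-0.006,0.003,0.003,0],[0.04,0,0.0105,-0.006,0.003,0.003,0],[0.065,0,0.0105,-0.006,0.003,0.003,0],[0.085,0,0.0105,-0.006,0.003,0.003,0],[0.098,0,0.0105,-0.006,0.003,0.003,0]]])

```text
clock: 2.05
tcp_pos: [0.4723, 0.3646, 0.0209]
orientation: [0.701, 0.09, 0.702, -0.09]
wrist_force: [-0.2, -0.3, 0.5]
finger_gap: 0.0852
```

drive_tool(moves=[[[0,0,0,0,0,0,120],[0,0,0,0,0,0,255],[0,0,0,0,0,0,255],[0,0,0,0,0,0,255],[0,0,0,0,0,0,255]]], squeeze=60)

```text
clock: 2.68
tcp_pos: [0.473, 0.3651, 0.022]
orientation: [0.702, 0.09, 0.701, -0.09]
wrist_force: [-0.7, 0.0, 6.2]
finger_gap: 0.0257
```

```bash
python3 - <<'E'
from h import *
print(rot(readout.get_state()["orientation"]).round(3))
plan([.473,.365,.022],75.4)
x,y=fw(-.062,.150);print(x,y)
plan([x,y,.10],85.9)
E
```

```text
[[ 0.     0.252  0.968]
 [ 0.001  0.968 -0.252]
 [-1.     0.001  0.   ]]
tcp [0.473  0.3651 0.022 ] t 2.67 F [-0.7  0.   6.2] gap 0.0257 move [-0.     -0.0001 -0.     -0.0001  0.0003 -0.0006]
0.5051050866504897 0.17505619049491658
tcp [0.473  0.3651 0.022 ] t 2.67 F [-0.7  0.   6.2] gap 0.0257 move [-0.0781 -0.1757  0.079  -0.1834  0.0004 -0.0006]
```

drive_tool(moves=[[[-0.04,0,0,0,0,0,255],[-0.078,-0.02,0.01,-0.04,0,0,255],[-0.078,-0.07,0.033,-0.09,0,0,255],[-0.078,-0.12,0.055,-0.14,0,0,255],[-0.078,-0.165,0.075,-0.183,0,0,255]]])

```text
clock: 3.3
tcp_pos: [0.5035, 0.1847, 0.0996]
orientation: [0.707, 0.025, 0.707, -0.025]
wrist_force: [0.4, -0.3, -1.8]
finger_gap: 0.025
```

```bash
python3 - <<'E'
from h import *
s=readout.get_state(); print(s["finger_gap"])
cv2.imwrite("pics/w2.png",cams.read_camera("wrist")); cv2.imwrite("pics/s2.png",cams.read_camera("side"))
x,y=fw(-.062,.150)
plan([x,y,.058],85.9); plan([x,y,.0525],85.9)
E
```

```text
0.025016528396357634
tcp [0.5041 0.1823 0.0995] t 3.4 F [-0.2  0.4 -1.8] gap 0.0251 move [ 0.0415 -0.007   0.0016 -0.0055 -0.0004  0.0013]
tcp [0.5041 0.1823 0.0995] t 3.4 F [-0.2  0.4 -1.8] gap 0.0251 move [ 0.047  -0.007   0.0016 -0.0055 -0.0004  0.0013]
```

View pics/w2.png

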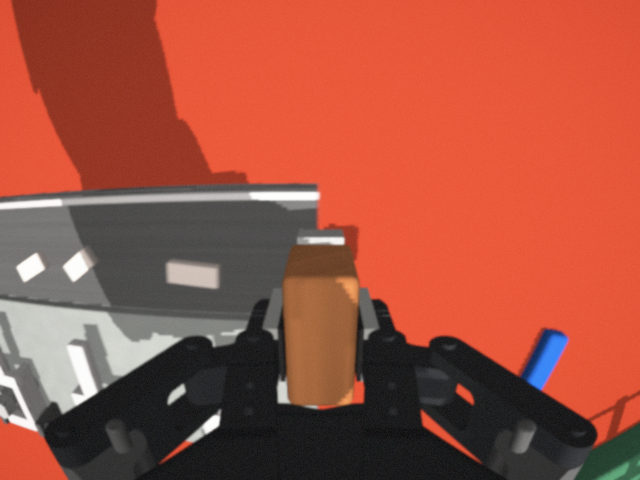

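View pics/s2.png

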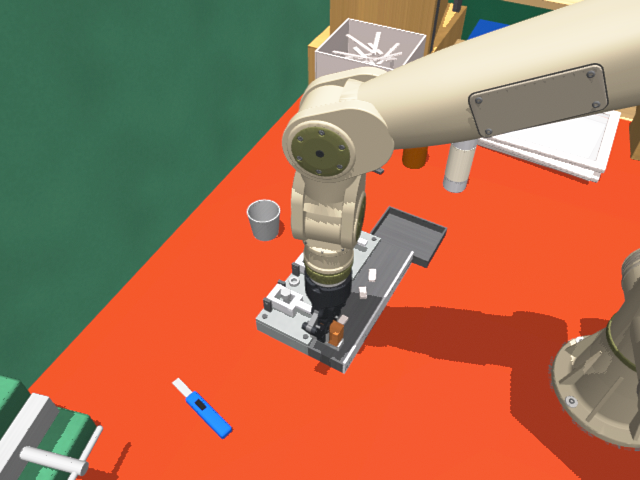

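The block is held straight at (320,320). The channel's left end is at (318,190), just ahead of the block, and chips are in view at left. Before lowering I check the fixture pose against this view.

```bash
python3 - <<'E'
from h import *
s=readout.get_state()
for X in [(-.104,.16,.038),(-.1,.16,.038),(-.024,.16,.04),(-.013+.0003,.105,.071)]:
    print(X,wproj(np.r_[fw(X[0],X[1]),X[2]],s).round(1))
print(fl(wback((318,186),s,.038)),fl(wback((318,193+8),s,.038)))
for u in [(31,266),(79,265),(192,273)]: print(fl(wback(u,s,.038)))
E
```

```text
(-0.104, 0.16, 0.038) [[325.6 190.7]]
(-0.1, 0.16, 0.038) [[325.7 197.8]]
(-0.024, 0.16, 0.04) [[325.8 320.8]]
(-0.0127, 0.105, 0.071) [[229.7 362.7]]
[-0.10664341  0.1557819 ] [-0.09817739  0.15572244]
[-0.05611788 -0.06001114]
[-0.05827078 -0.00940102]
[-0.05463231  0.07769631]
```

drive_tool(moves=[[[0.01,-0.007,0.001,-0.0055,0,0.001,255],[0.02,-0.007,0.001,-0.0055,0,0.001,255],[0.03,-0.007,0.001,-0.0055,0,0.001,255],[0.04,-0.007,0.001,-0.0055,0,0.001,255],[0.0465,-0.007,0.001,-0.0055,0,0.001,255]]])

```text
clock: 4.03
tcp_pos: [0.504, 0.1756, 0.052]
orientation: [0.706, 0.025, 0.707, -0.025]
wrist_force: [-0.6, -0.3, 5.6]
finger_gap: 0.0252
```

```bash
python3 - <<'E'
from h import *
x,y=fw(-.063,.150)
plan([x,y,.053],85.9)
E
```

```text
tcp [0.504  0.1756 0.052 ] t 4.03 F [-0.6 -0.3  5.6] gap 0.0252 move [-0.001  -0.0005  0.0002  0.001  -0.0015  0.0006]
```

drive_tool(moves=[[[-0.001,-0.01,0,0,0,0,255],[-0.001,-0.022,0,0,0,0,255],[-0.001,-0.036,0,0,0,0,255],[-0.001,-0.05,0,0,0,0,255],[-0.001,-0.064,0,0,0,0,255]]])

```text
clock: 4.65
tcp_pos: [0.4994, 0.1105, 0.0531]
orientation: [0.706, 0.025, 0.707, -0.025]
wrist_force: [-0.6, 0.1, -1.7]
finger_gap: 0.0251
```

```bash
python3 - <<'E'
from h import *
s=readout.get_state();print(fl(s["tcp_pos"]))
cv2.imwrite("pics/w3.png",cams.read_camera("wrist"))
x,y=fw(-.063,-.18)
plan([x,y,.053],85.9)
E
```

```text
[-0.06305714  0.08524552]
tcp [0.4993 0.1092 0.053 ] t 4.7 F [-0.5 -2.2 -1.8] gap 0.0254 move [ 0.0005 -0.2639  0.0003 -0.0008 -0.0016  0.0018]
```

View pics/w3.png

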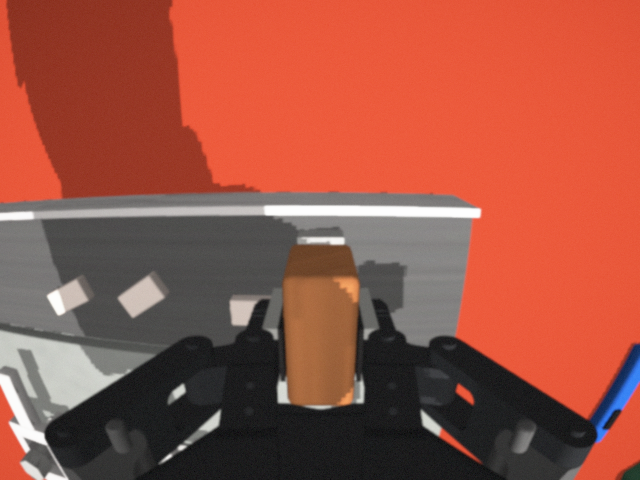

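The block sits on the channel floor between lip and deck, and the first chip at (244,310) is just ahead of it. I keep pushing.

drive_tool(moves=[[[0,-0.014,0,0,0,0,255],[0,-0.028,0,0,0,0,255],[0,-0.042,0,0,0,0,255],[0,-0.056,0,0,0,0,255],[0,-0.07,0,0,0,0,255]]])

```text
clock: 5.32
tcp_pos: [0.4941, 0.0385, 0.0531]
orientation: [0.706, 0.025, 0.707, -0.026]
wrist_force: [0.6, 0.6, -2.5]
finger_gap: 0.025
```

drive_tool(moves=[[[0,-0.014,0,0,0,0,255],[0,-0.028,0,0,0,0,255],[0,-0.042,0,0,0,0,255],[0,-0.056,0,0,0,0,255],[0,-0.07,0,0,0,0,255]]])

```text
clock: 5.95
tcp_pos: [0.489, -0.0323, 0.0533]
orientation: [0.706, 0.025, 0.707, -0.026]
wrist_force: [1.1, -0.2, -1.2]
finger_gap: 0.025
```

```bash
python3 - <<'E'
from h import *
s=readout.get_state();print(fl(s["tcp_pos"]))
cv2.imwrite("pics/w4.png",cams.read_camera("wrist"))
x,y=fw(-.063,-.18)
plan([x,y,.053],85.9)
E
```

```text
[-0.063239   -0.05796886]
tcp [ 0.489  -0.0337  0.0533] t 6.0 F [ 0.1 -0.8 -2.5] gap 0.0248 move [ 0.0007 -0.1206  0.0003 -0.0021 -0.0015  0.0031]
```

View pics/w4.png

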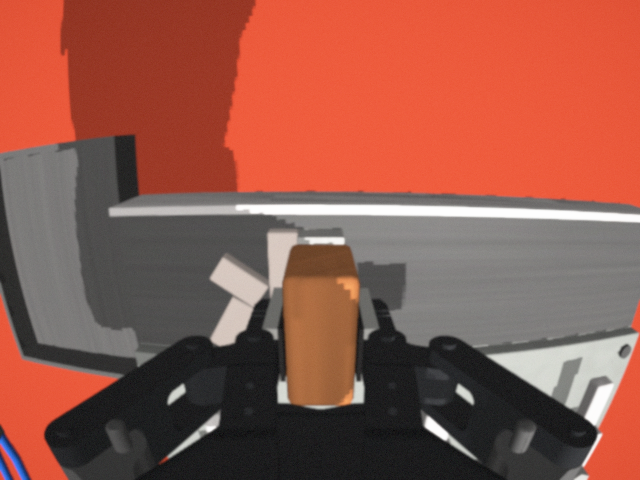

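All three chips, at (283,260), (238,280) and (235,320), are ahead of the block, with the tray at far left. I push on to the end.

drive_tool(moves=[[[0.0005,-0.013,0,-0.001,0,0.002,255],[0.0005,-0.026,0,-0.001,0,0.002,255],[0.0005,-0.039,0,-0.001,0,0.002,255],[0.0005,-0.052,0,-0.001,0,0.002,255],[0.0005,-0.065,0,-0.001,0,0.002,255]]])

```text
clock: 6.62
tcp_pos: [0.4842, -0.0994, 0.053]
orientation: [0.706, 0.025, 0.707, -0.026]
wrist_force: [1.5, -0.2, -1.9]
finger_gap: 0.0253
```

drive_tool(moves=[[[0,-0.012,0,0,0,0,255],[0,-0.024,0,0,0,0,255],[0,-0.036,0,0,0,0,255],[0,-0.048,0,0,0,0,255],[0,-0.056,0,0,0,0,255]]])

```text
clock: 7.25
tcp_pos: [0.4801, -0.1561, 0.0531]
orientation: [0.706, 0.025, 0.707, -0.026]
wrist_force: [0.4, -0.9, -1.5]
finger_gap: 0.0252
```

```bash
python3 - <<'E'
from h import *
s=readout.get_state();print(fl(s["tcp_pos"]))
cv2.imwrite("pics/w5.png",cams.read_camera("wrist"));cv2.imwrite("pics/t5.png",cams.read_camera("top")[200:400,250:500].repeat(3,0).repeat(3,1))
x,y=fw(-.063,-.18)
plan([x,y,.053],85.9)
E
```

```text
[-0.06317469 -0.18208315]
tcp [ 0.4802 -0.1561  0.0531] t 7.35 F [ 0.3  0.1 -0.5] gap 0.0253 move [ 0.0001  0.0021  0.0001 -0.0021 -0.0012  0.0013]
```

View pics/w5.png

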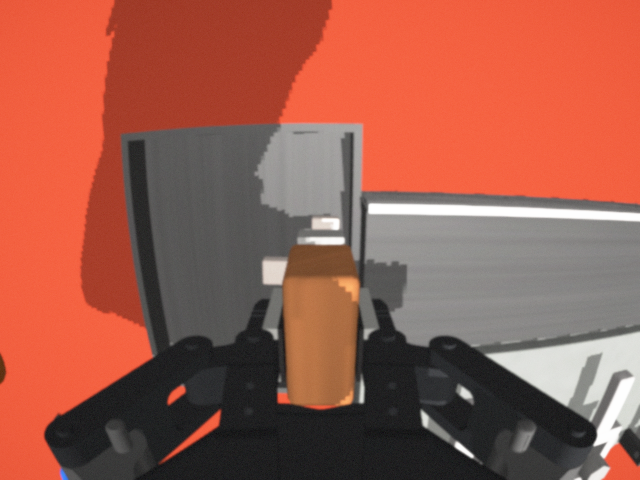

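View pics/t5.png

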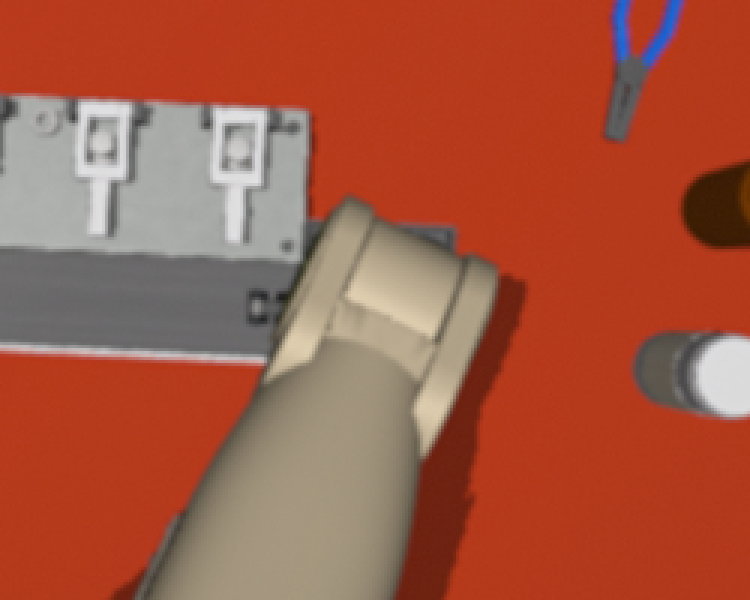

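Two chips are in the tray at (275,270) and (325,223); the third is hidden. I lift to look.

drive_tool(moves=[[[-0.02,0,0,0,0,0,255],[-0.05,0,0,0,0,0,255],[-0.08,0.03,-0.015,0,0,0,255],[-0.08,0.06,-0.03,0,0,0,255],[-0.08,0.09,-0.04,0,0,0,255]]])

```text
clock: 7.98
tcp_pos: [0.4466, -0.0622, 0.1335]
orientation: [0.706, 0.026, 0.707, -0.026]
wrist_force: [0.6, -0.3, -2.2]
finger_gap: 0.0251
```

```bash
python3 - <<'E'
from h import *
cv2.imwrite("pics/w6.png",cams.read_camera("wrist"));s=cams.read_camera("side");cv2.imwrite("pics/s6.png",cv2.resize(s[180:360,250:450],None,fx=3.3,fy=3.3))
plan([.39,.03,.12],85.9)
plan([.39,.03,.0225],85.9)
E
```

```text
tcp [ 0.4454 -0.0605  0.133 ] t 8.07 F [-0.7 -0.1 -1.9] gap 0.0251 move [ 0.0132  0.0864 -0.0615  0.0012 -0.0027 -0.0001]
tcp [ 0.4454 -0.0605  0.133 ] t 8.07 F [-0.7 -0.1 -1.9] gap 0.0251 move [ 1.107e-01  8.640e-02 -6.130e-02  1.200e-03 -2.700e-03 -1.000e-04]
```

View pics/w6.png

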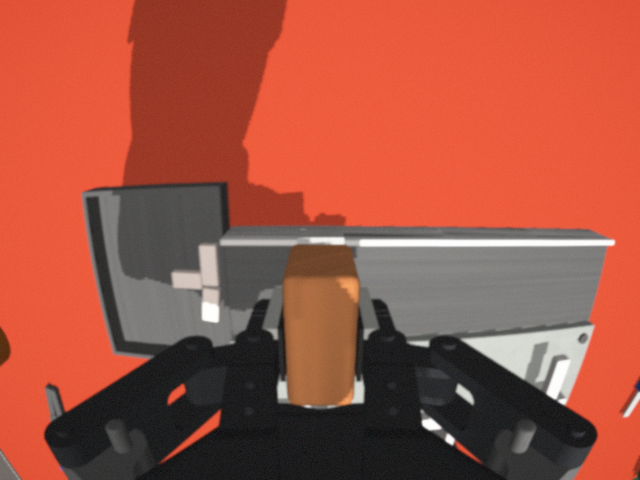

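View pics/s6.png

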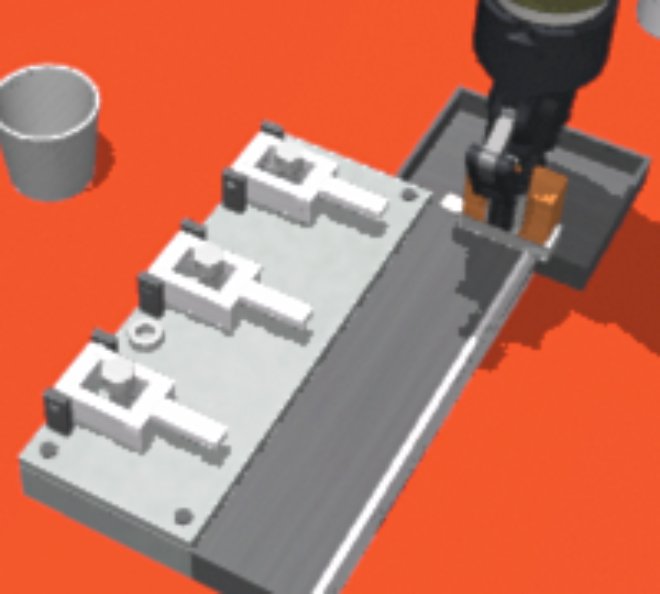

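All three chips seem to be in the tray at (187,280), (208,265) and (210,305), close to its inner wall. I move aside, still holding the block, to confirm before letting go.

drive_tool(moves=[[[0,0.02,-0.015,0,0,0,255],[0,0.04,-0.03,0,0,0,255],[0.003,0.06,-0.045,0,0,0,255],[0.008,0.075,-0.06,0,0,0,255],[0.013,0.086,-0.0615,0,0,0,255]]])

```text
clock: 8.7
tcp_pos: [0.389, 0.0302, 0.1198]
orientation: [0.705, 0.025, 0.708, -0.025]
wrist_force: [-0.1, 0.4, -1.4]
finger_gap: 0.0248
```

```bash
python3 - <<'E'
from h import *
s0=readout.get_state()
w=cams.read_camera("wrist");s=cams.read_camera("side");t=cams.read_camera("top")
cv2.imwrite("pics/w7.png",cv2.resize(w[150:400,0:320],None,fx=2.4,fy=2.4));cv2.imwrite("pics/s7.png",cv2.resize(s[195:275,350:450],None,fx=7,fy=7,interpolation=cv2.INTER_CUBIC))
cv2.imwrite("pics/t7.png",cv2.resize(t[260:350,320:420],None,fx=6,fy=6,interpolation=cv2.INTER_CUBIC))
plan([.39,.03,.0225],85.9)
E
```

```text
tcp [0.3904 0.0297 0.12  ] t 8.85 F [ 1.   0.1 -1.7] gap 0.0254 move [ 0.0975  0.0003 -0.0002  0.0022 -0.0025  0.0002]
```

View pics/w7.png

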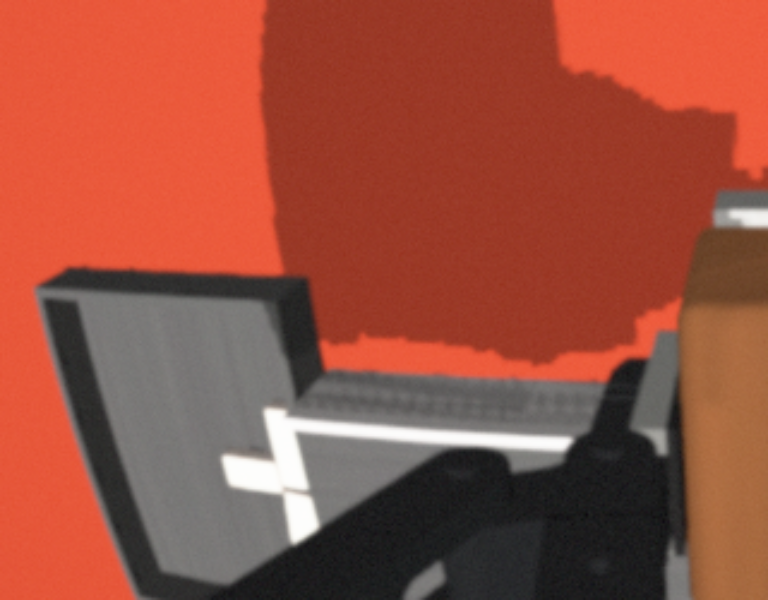

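View pics/s7.png

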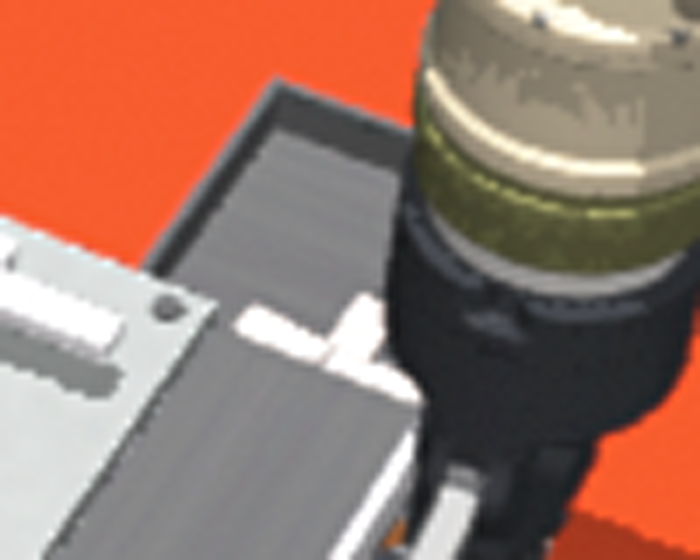

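View pics/t7.png

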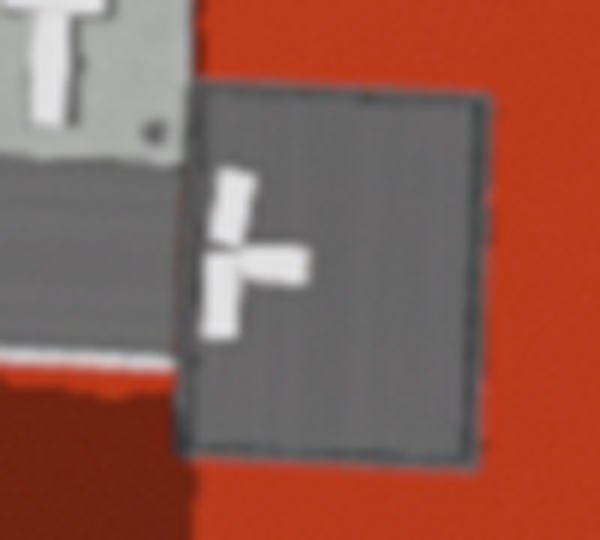

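The top picture shows three chips flat inside the tray walls, at crop (232,205), (220,295) and (275,265). Next I set the block down.

drive_tool(moves=[[[0.03,0,0,0,0,0,255],[0.06,0,0,0,0,0,255],[0.08,0,0,0,0,0,255],[0.09,0,0,0,0,0,255],[0.097,0,0,0,0,0,255]]])

```text
clock: 9.48
tcp_pos: [0.3908, 0.0293, 0.0228]
orientation: [0.706, 0.025, 0.707, -0.025]
wrist_force: [0.9, 0.1, -2.0]
finger_gap: 0.0254
```

drive_tool(moves=[[[0.0005,0,0,0,0,0,255],[0.0005,0,0,0,0,0,150],[0.0005,0,0,0,0,0,60],[0.0005,0,0,0,0,0,0],[0.0005,0,0,0,0,0,0]]])

```text
clock: 10.1
tcp_pos: [0.391, 0.0294, 0.0226]
orientation: [0.706, 0.025, 0.707, -0.025]
wrist_force: [0.3, -0.2, 0.4]
finger_gap: 0.0848
```

drive_tool(moves=[[[0,0,0,0,0,0,0],[0,0,0,0,0,0,0],[-0.03,0,0,0,0,0,0],[-0.075,0,0,0,0,0,0],[-0.12,0,0,0,0,0,0]]])

```text
clock: 10.72
tcp_pos: [0.3907, 0.0294, 0.1437]
orientation: [0.706, 0.025, 0.707, -0.025]
wrist_force: [1.6, -0.0, -0.9]
finger_gap: 0.0851
```

```bash
python3 - <<'E'
from h import *
cv2.imwrite("pics/w8.png",cams.read_camera("wrist"))
for y in (.105,0,-.105): print(y,np.r_[fw(BX,y)]); 
x,y=fw(BX,.105); plan([x,y,.14],85.9)
E
```

```text
0.105 [0.62187226 0.12155369]
0 [0.61435021 0.01682347]
-0.105 [ 0.60682816 -0.08790675]
tcp [0.3941 0.0291 0.1491] t 10.78 F [ 2.1 -0.1  4. ] gap 0.0854 move [0.0103 0.1081 0.2208 0.0021 0.0061 0.0009]
```

View pics/w8.png

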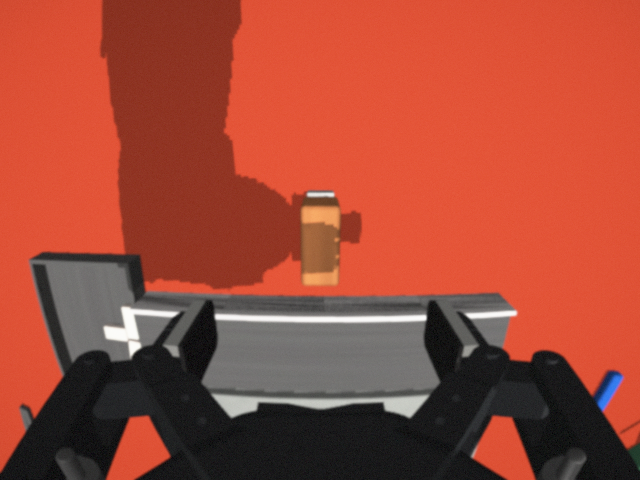

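The block stands upright on the bench at (320,240), clear of the fixture. Next I shut the fingers and go to the left bolt.

drive_tool(moves=[[[0,0.025,0.045,0,0.003,0,255],[0,0.05,0.09,0,0.006,0,255],[0,0.075,0.14,0.001,0.006,0,255],[0.005,0.095,0.185,0.002,0.006,0,255],[0.01,0.108,0.221,0.002,0.006,0,255]]])

```text
clock: 11.4
tcp_pos: [0.6238, 0.1224, 0.1395]
orientation: [0.707, 0.025, 0.707, -0.025]
wrist_force: [0.7, -0.0, 0.3]
finger_gap: 0.0001
```

```bash
python3 - <<'E'
from h import *
cv2.imwrite("pics/w9.png",cams.read_camera("wrist"))
s=cams.read_camera("side");cv2.imwrite("pics/s9.png",cv2.resize(s[200:350,240:400],None,fx=4,fy=4,interpolation=cv2.INTER_CUBIC))
x,y=fw(BX,.105); plan([x,y,.095],85.9)
E
```

```text
tcp [0.6249 0.1223 0.1381] t 11.5 F [-1.5 -0.1  0.1] gap -0.0001 move [ 0.0431 -0.001  -0.003   0.0009  0.0001  0.0007]
```

View pics/w9.png

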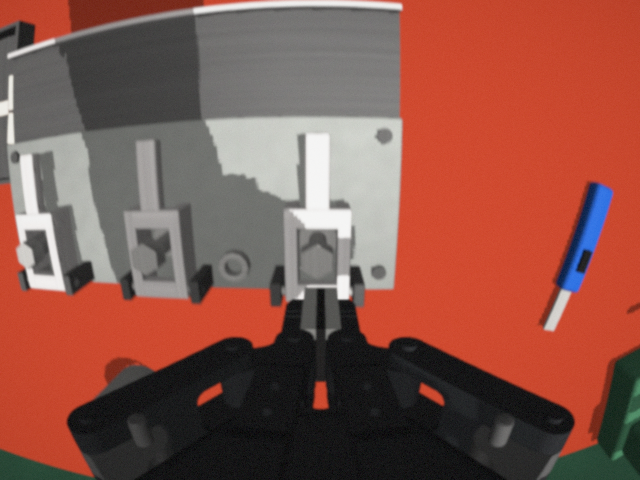

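View pics/s9.png

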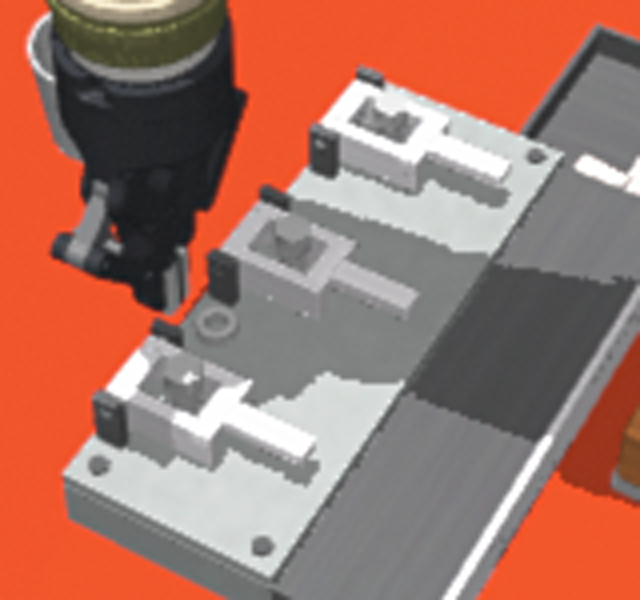

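The wrist view shows the bolt heads at about (316,262), (147,262) and (26,255). I check their positions from it.

```bash
python3 - <<'E'
from h import *
s=readout.get_state()
for u,yy in [((316,261),.105),((147,259),0),((26,255),-.105)]: W=wback(u,s,.087); print(W.round(4),fl(W).round(4),fw(BX,yy).round(4))
for u in [(402,7),(402,119)]: print(fl(wback(u,s,.039)).round(4))
print(fl(wback((316,133),s,.071)).round(4))
E
```

```text
[0.6219 0.1199 0.087 ] [0.0584 0.1034] [0.6219 0.1216]
[0.6145 0.0189 0.087 ] [0.0583 0.0021] [0.6144 0.0168]
[ 0.6064 -0.0856  0.087 ] [ 0.0577 -0.1028] [ 0.6068 -0.0879]
[-0.0986  0.1591]
[-0.0214  0.1586]
[-0.0111  0.1033]
```

drive_tool(moves=[[[0.02,-0.001,-0.003,0,0,0,255],[0.038,-0.001,-0.003,0,0,0,255],[0.047,-0.001,-0.003,0,0,0,255],[0.051,-0.001,-0.003,0,0,0,255],[0.054,-0.001,-0.003,0,0,0,255]]])

```text
clock: 12.12
tcp_pos: [0.6219, 0.1214, 0.0847]
orientation: [0.707, 0.025, 0.706, -0.025]
wrist_force: [0.5, 0.1, 2.0]
finger_gap: -0.0
```

```bash
python3 - <<'E'
from h import *
x,y=fw(BX,.105); plan([x,y,.083],85.9)
E
```

```text
tcp [0.6219 0.1214 0.0847] t 12.12 F [0.5 0.1 2. ] gap -0.0 move [ 0.0017  0.0001 -0.      0.0008  0.0008  0.0006]
```

drive_tool(moves=[[[0.001,0,0,0,0,0,255],[0.002,0,0,0,0,0,255],[0.003,0,0,0,0,0,255],[0.004,0,0,0,0,0,255],[0.004,0,0,0,0,0,255]]])

```text
clock: 12.75
tcp_pos: [0.6222, 0.1215, 0.0807]
orientation: [0.707, 0.025, 0.706, -0.025]
wrist_force: [0.2, -0.3, -0.5]
finger_gap: 0.0001
```

drive_tool(moves=[[[0.001,0,0,0,0,0,255],[0.002,0,0,0,0,0,255],[0.002,0,0,0,0,0,255],[0.002,0,0,0,0,0,255],[0.002,0,0,0,0,0,255]]])

```text
clock: 13.38
tcp_pos: [0.6222, 0.1214, 0.0791]
orientation: [0.707, 0.025, 0.706, -0.025]
wrist_force: [-1.0, 0.3, 4.4]
finger_gap: -0.0002
```

drive_tool(moves=[[[-0.02,0,0,0,0,0,255],[-0.04,0,0,0,0,0,255],[-0.059,0,0,0,0,0,255],[-0.059,0,0,0,0,0,255],[-0.059,0,0,0,0,0,255]]])

```text
clock: 14.0
tcp_pos: [0.6217, 0.1215, 0.137]
orientation: [0.707, 0.025, 0.707, -0.025]
wrist_force: [-0.8, -0.3, -0.6]
finger_gap: -0.0001
```

```bash
python3 - <<'E'
from h import *
cv2.imwrite("pics/w10.png",cams.read_camera("wrist"))
s=cams.read_camera("side");cv2.imwrite("pics/s10.png",cv2.resize(s[200:350,240:400],None,fx=4,fy=4,interpolation=cv2.INTER_CUBIC))
E
```

```text
(no output)
```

View pics/w10.png

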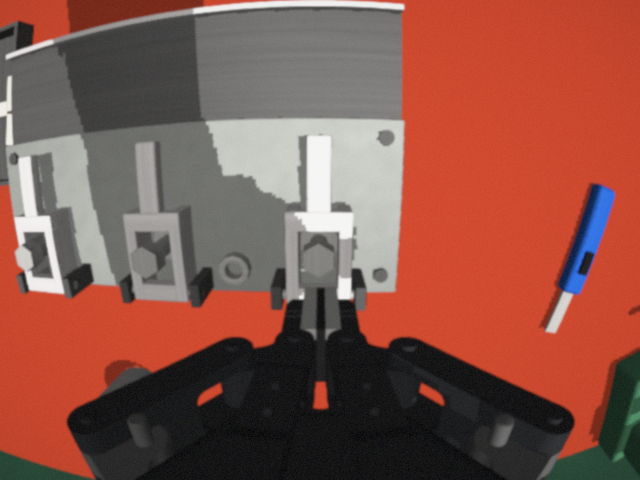

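View pics/s10.png

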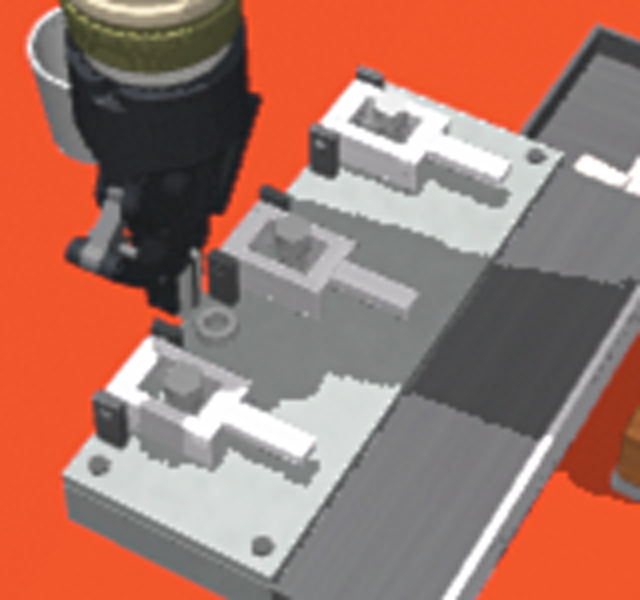

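The left head now stands lower in its window (side crop (185,380)). The fingertips reached z = 0.079 with a few N, and a tight bolt would have stopped them at 0.087, so the left bolt is the loose one. Next I move to its tongue.

```bash
python3 - <<'E'
from h import *
x,y=fw(.0033,.104); plan([x,y,.11],85.9); 
E
```

```text
tcp [0.6214 0.1214 0.1367] t 14.1 F [ 1.4  0.3 -0.5] gap 0.0001 move [ 0.0267 -0.0008 -0.0545  0.0008 -0.0006  0.0009]
```

drive_tool(moves=[[[0,-0.001,-0.027,0.001,0,0.001,110],[0,-0.001,-0.0545,0.001,0,0.001,110],[0,-0.001,-0.0545,0.001,0,0.001,110],[0.01,-0.001,-0.0545,0.001,0,0.001,110],[0.02,-0.001,-0.0545,0.001,0,0.001,110]]])

```text
clock: 14.72
tcp_pos: [0.5677, 0.1241, 0.1157]
orientation: [0.707, 0.026, 0.707, -0.025]
wrist_force: [0.0, 0.9, -0.4]
finger_gap: 0.0485
```

```bash
python3 - <<'E'
from h import *
cv2.imwrite("pics/w11.png",cams.read_camera("wrist"))
x,y=fw(.0033,.104); plan([x,y,.049],85.9); 
E
```

```text
tcp [0.5666 0.1241 0.1141] t 14.78 F [-1.   0.1 -1.8] gap 0.0486 move [ 0.0651  0.0005  0.0005 -0.0005 -0.003   0.0002]
```

View pics/w11.png

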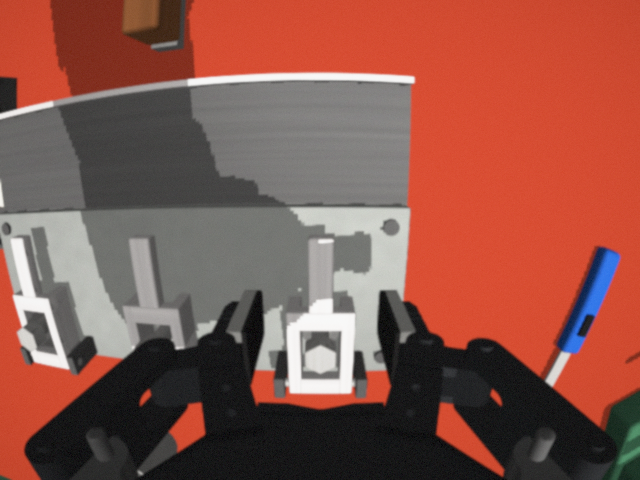

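The tongue at (320,265) lies centred between the jaws at (255,320) and (387,320). Next I descend and pinch.

drive_tool(moves=[[[0.015,0,0.0005,0,-0.003,0,110],[0.03,0,0.0005,0,-0.003,0,110],[0.045,0,0.0005,0,-0.003,0,110],[0.058,0,0.0005,0,-0.003,0,110],[0.065,0,0.0005,0,-0.003,0,110]]])

```text
clock: 15.4
tcp_pos: [0.5665, 0.124, 0.0479]
orientation: [0.706, 0.025, 0.707, -0.026]
wrist_force: [-0.1, -0.2, 0.4]
finger_gap: 0.0486
```

drive_tool(moves=[[[0,0,0,0,0,0,160],[0,0,0,0,0,0,255],[0,0,0,0,0,0,255],[0,0,0,0,0,0,255],[0,0,0,0,0,0,255]]], squeeze=40)

```text
clock: 16.02
tcp_pos: [0.5668, 0.1242, 0.0484]
orientation: [0.707, 0.025, 0.707, -0.025]
wrist_force: [-0.5, 2.4, 1.3]
finger_gap: 0.013
```

```bash
python3 - <<'E'
from h import *
s=readout.get_state(); print(fl(s["tcp_pos"]))
plan(s["tcp_pos"],85.9)
for th in np.arange(.1,.96,.085): print(round(th,2),"up",round(-.082*np.sin(th),4),"fwd",round(.082*(1-np.cos(th)),4))
E
```

```text
[0.00316905 0.10374084]
tcp [0.5668 0.1242 0.0484] t 16.02 F [-0.5  2.4  1.3] gap 0.013 move [ 0.      0.      0.     -0.0004 -0.0003 -0.0002]
0.1 up -0.0082 fwd 0.0004
0.18 up -0.0151 fwd 0.0014
0.27 up -0.0219 fwd 0.003
0.36 up -0.0285 fwd 0.0051
0.44 up -0.0349 fwd 0.0078
0.52 up -0.0411 fwd 0.011
0.61 up -0.047 fwd 0.0148
0.7 up -0.0525 fwd 0.019
0.78 up -0.0577 fwd 0.0237
0.86 up -0.0624 fwd 0.0288
0.95 up -0.0667 fwd 0.0343
```

Gap is 13 mm, so the tongue is held. I lift along the arc, two calls to about 0.9 rad.

drive_tool(moves=[[[-0.008,0,0.0004,0,0,0,255],[-0.015,0,0.0014,0,0,0,255],[-0.022,0,0.003,0,0,0,255],[-0.0285,0,0.005,0,0,0,255],[-0.035,0,0.008,0,0,0,255]]])

```text
clock: 16.65
tcp_pos: [0.5746, 0.1236, 0.0835]
orientation: [0.706, 0.025, 0.707, -0.025]
wrist_force: [1.9, 1.7, -7.3]
finger_gap: 0.013
```

```bash
python3 - <<'E'
from h import *
s=readout.get_state(); print(fl(s["tcp_pos"]))
cv2.imwrite("pics/w12.png",cams.read_camera("wrist"))
d=s["tcp_pos"][2]-.0484; print(d, np.arcsin(d/.082)); plan(s["tcp_pos"],85.9)
E
```

```text
[0.01097934 0.10369419]
0.03514246425194456 0.4429057410247659
tcp [0.575  0.1236 0.0844] t 16.7 F [ 0.8  1.7 -6. ] gap 0.0132 move [ 0.0008  0.     -0.0005 -0.0005 -0.0004 -0.0001]
```

View pics/w12.png

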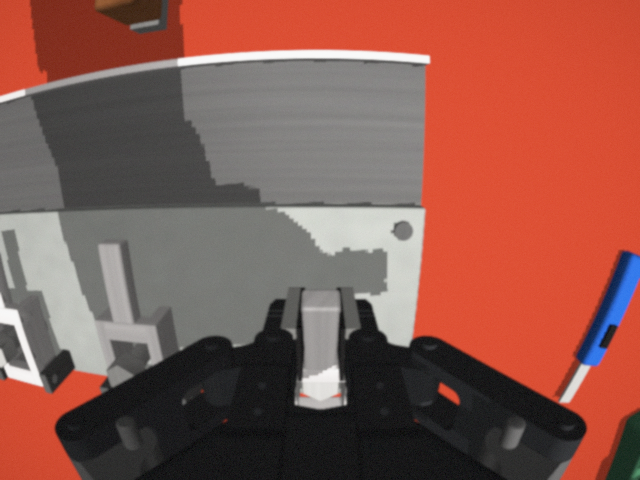

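The tongue at (320,330) is rising between the pads. I continue.

drive_tool(moves=[[[-0.006,0,0.003,0,0,0,255],[-0.012,0,0.007,0,0,0,255],[-0.018,0,0.0115,0,0,0,255],[-0.0235,0,0.0165,0,0,0,255],[-0.029,0,0.0225,0,0,0,255]]])

```text
clock: 17.32
tcp_pos: [0.5971, 0.1219, 0.1133]
orientation: [0.706, 0.025, 0.707, -0.025]
wrist_force: [1.5, 2.1, -10.9]
finger_gap: 0.0134
```

drive_tool(moves=[[[0,0,0,0,0,0,255],[0,0,0,0,0,0,255],[0,0,0,0,0,0,255],[0,0,0,0,0,0,255],[0,0,0,0,0,0,255]]])

```text
clock: 17.95
tcp_pos: [0.5976, 0.1219, 0.1136]
orientation: [0.706, 0.025, 0.707, -0.025]
wrist_force: [2.2, 1.4, -5.4]
finger_gap: 0.0129
```

```bash
python3 - <<'E'
from h import *
s=readout.get_state(); print(fl(s["tcp_pos"]),s["finger_gap"],s["wrist_force"])
d=s["tcp_pos"][2]-.0484; print(d, np.arcsin(d/.082), np.arccos(1-(fl(s["tcp_pos"])[0]-.0032)/.082))
cv2.imwrite("pics/w13.png",cams.read_camera("wrist"))
s=cams.read_camera("side");cv2.imwrite("pics/s13.png",cv2.resize(s[180:360,200:440],None,fx=3.3,fy=3.3,interpolation=cv2.INTER_CUBIC))
t=cams.read_camera("top");cv2.imwrite("pics/t13.png",t)
E
```

```text
[0.0340373  0.10360296] 0.01293812517266751 [ 2.22102545  1.35234001 -5.3553096 ]
0.06520177987988163 0.9192444359801277 0.8970278232516871
```

View pics/w13.png

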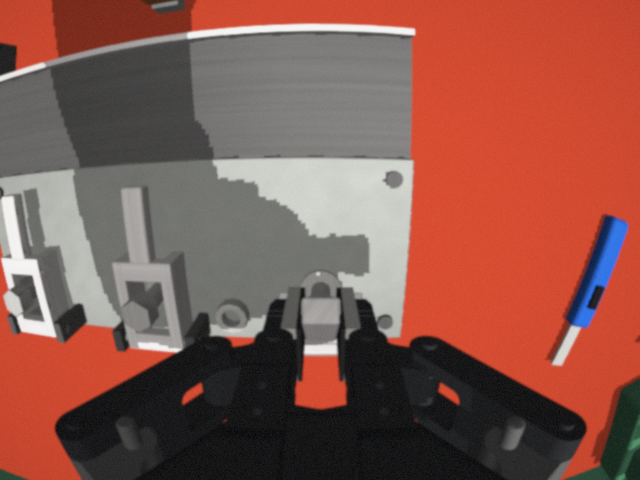

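View pics/s13.png

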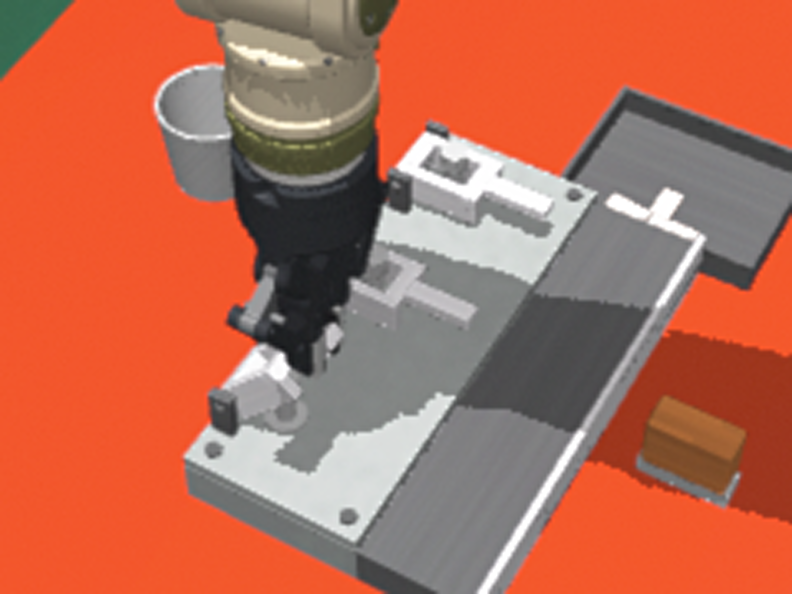

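View pics/t13.png

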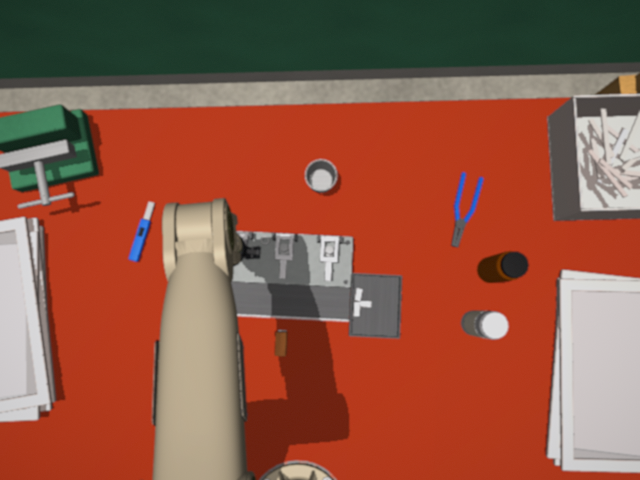

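The left cap is open and held (side crop (265,385), about 0.9 rad). The middle and right caps are shut, the chips are in the tray, the block stands on the bench, and the bystanders are where they were.

```bash
python3 -c "
from workcell import env
print(env.hand_in())"
```

```text
the job is handed in; nothing more can be done
None
```

The job is done and handed in at about 18 s of the 72 s, and the hand-in gave no verdict.

- **Chips and block:** I wiped the three chips along the channel with the block. The pictures showed them lying flat in the tray before I set the block down on the bench in front of the fixture.
- **Loose bolt:** The left bolt is the loose one. It gave way at about 2 N and the fingertips stopped at 79 mm, which means it sank about 8 mm. I did not tap the other two, since exactly one bolt is loose.
- **Cap:** I pinched the left cap's tongue (13 mm gap, grip set to 40 N) and lifted it along its arc to about 0.9 rad (51°). I worked that angle out from the arm's position rather than measuring it. The fingers still held it at hand-in.
- **Last checks:** The final pictures show the middle and right caps shut, the chips in the tray, the block standing clear of the fixture and the bystanders in place. No check failed. The camera views disagreed by 2–4 mm on positions, which was within the margins I needed.

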